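Reset the cell changer and hold it at its third stop

TASK

Set the hand-turned cell changer for a reading of its third cell: first press the spring plunger on the small stand fully down to its stop, pause there for a moment and let it come all the way up again, which clears the old reading. Then turn the changer's bar knob clockwise, seen from above, by three clicks from where it rests, to the third stop and not past it. Finish while still gripping the knob there, keeping it still at that stop, and leave everything else where it stands.

Things in the scene. Friction and masses are not known exactly. Their poses are not given: they have to be found in the camera images.
- knob_grip (a point): grip point of the cell changer's knob, on its vertical turning axis, 104 mm above the worktop. The knob is an upright black bar, 44 mm long, 14 mm thick, its flat sides reaching from 86 to 120 mm above the worktop; grip it across its 14 mm from above. The point's x axis runs along the bar and turns with it. A wheel 132 mm across, its top 57 mm above the worktop, lies below the knob and turns with it; the tops of the clear cells in it reach 70 mm
- knob: the knob with the wheel under it, one rigid part; origin on the turning axis 47 mm above the worktop, x along the bar (a white line on the bar's top lies towards +x, which at rest points to the reading head)
- index (a joint): turning angle of knob and wheel, rad: 0 at rest (a hard stop the other way), growing clockwise seen from above. Detents click in every 24 degrees (0.419 rad): first stop 0.419, second 0.838, third 1.257, up to 2.51 at the far end. Between two stops the knob resists with up to about 0.15 N m, then pulls itself into the next stop, where it stays. All three clicks fit in one grasp
- changer: fixed base of the cell changer: grey round base 160 mm across, 46 mm tall, with a black reading head block 64 mm tall on its rim at its +x side, reaching 92 mm from the axis; origin at the centre of its underside, on the turning axis. Black ticks on the sloping rim mark the stops one to six, clockwise from the reading head. It may stand left or right of the plunger stand
- plunger_top (a point): centre of the flat top of the plunger's black head, 32 mm across, 76 mm above the worktop when up; moves with the head. It sits on a fixed grey stand (foot 72 mm across, column 30 mm across, 50 mm tall) with a thin spring under the head
- plunger (a joint): how far the plunger is pressed down, m: 0 up, 0.012 at its stop. Its spring takes about 3 N at first and 7 N at the stop, and lifts the head again when let go
- vial_0: bystander, not to be disturbed: small clear glass vial with a dark cap, 20 mm across, 50 tall; origin at the centre of its underside
- cell_box: bystander, not to be disturbed: low dark box, 47 x 58 x 28 mm tall; origin at the centre of its underside
- bottle_100: bystander, not to be disturbed: bottle with a screw cap, 56 x 51 mm, 105 tall; origin at the centre of its underside
- flask_100: bystander, not to be disturbed: clear conical flask with a cap, 57 mm across, 96 tall; origin at the centre of its underside
- sample_pot_0: bystander, not to be disturbed: screw pot, 51 mm across, 59 tall; origin at the centre of its underside
- tip_box: bystander, not to be disturbed: pipette tip box, 91 x 122 x 64 mm tall; origin at the centre of its underside
Things that resemble listed ones, but are neither listed nor needed, are in the scene too. Of the things that look like the changer, the larger one is meant. Leave any green look-alike of the part that bears plunger_top alone.

How it is judged:
By the outcome, as a careful person would: the job done as asked, in the order asked, and still so for the second after the job is handed in, while the arm keeps its last pose, push and grip.
It also fails if it takes over 48 s, if anything falls off the work surface, if the arm or the gripper's body presses on something with over 40 N, if the wrist force passes 120 N, or if a joint passes its speed limit or range.

ROBOT

A 6-joint arm with a two-finger parallel gripper is mounted at the origin on a cart in front of the work surface, level with it; the furniture and walls round the work are solid. World frame = base frame: x ahead of the robot, y to its left, z up, the work surface at z = 0. Lengths are in m, angles in rad, forces in N, time in s.
With the tool pointing down it reaches from about 0.35 to 0.775 m from the base axis. Payload 7.3 kg.
Tool frame: the origin (TCP) lies on the centre line of the jaws, within the pads' length; the fingertips stand 17 mm ahead of it and the grasp point (between the pads) lies 2 mm behind it (robot.tcp_to_tips is the distance from the TCP to the fingertips, in m); z points along the fingers, y is the line along which they close (so a half turn about z gives the same grasp; the last joint's range is limited). The gripper opens to 92 mm and grips with 3 to 60 N. Pads are 19 mm wide; open, the fingers measure 130 mm over their backs; the gripper's body (75 mm by 190 mm) begins 47 mm behind the grasp point.
Start: joints at [-1.491, 0.342, 1.524, -0, 1.275, -0.146], TCP at [0.118, -0.512, 0.244] pointing down, gripper open.
Joint ranges: [-2.53, 2.53], [-0.77, 2.02], [0.04, 2.7], [-1, 4.14], [0.28, 2.66], [-3.11, 3.11]. Speed limits (rad/s): [2.57, 2.57, 3.14, 3.14, 3.14, 3.14].

INTERFACE

Orientations are given as [roll, pitch, yaw] about the fixed x, y, z axes, in that order (R = Rz(yaw) Ry(pitch) Rx(roll)).
In Python, from cell import robot gives the robot as it stands. The module is installed in compiled form; this text tells all that it offers.
- The arm moves only by the tool carry_out, never from a script. Its argument "commands" is a list of rows, each a list of 3 entries, a list of its own where there are three numbers: the shift along the tool's x, y, z in m, then the turn about the tool's z in rad, then the opening, from 0 (shut) to 1 (fully open). In form: [[[dx, dy, dz], yaw, claw], ...]. A call has 1 to 20 rows; each row shifts and turns the commanded pose from where the row before left it, along the tool's axes as they then stand; what a row does not reach is not made up. A row lasts 1/8 s, in which the tool goes at most 62.5 mm and 10.7 degrees, less where a joint would pass 70% of its speed; a pose out of reach is approached as far as the arm can. A call is refused whole if a number of a shift passes 0.0625 or a number of a turn 0.188, either way. A call with a gripper value outside its range is refused whole. The fingers move at their own pace and stop on an object; "newtons" is the grip in N (left out, the last holds). Time passes only in rows, so rows that do not move let the fingers close. It gives the time, the measured TCP pose, the force, the opening and the grip force at its end, in the units of the state.
- robot.observe(): the state, without advancing time (a new reading comes with each control period).
- robot.read_camera(name): name is "scene" or "top"; returns a dict with "pixels" (400x640x3 uint8, red, green, blue), "fx", "fy", "cx", "cy" (pixels), "view" (4x4, takes a point from world to camera coordinates). Camera axes: x right, y up, looking along -z (the intrinsics and any distortion apply to the point x, -y, -z); pixel columns grow to the right and rows downward; lengths in m; the calibration is good to about 2 mm. A picture is of the moment at which its call begins. There is no depth.
- robot.hand_in(): hands the job in; it is judged then, once.
Trained networks look in a picture, given as the dict that the camera call returned (one of the last four; its "shot" number tells which), for a name from the list of things; names that differ only in an ending like _2 or _b are one class to them, and where a whole thing is asked for, a point or a joint stands for the part that bears it (a point fixed in the world has none). Each returns a list of dicts, best first, with "p" (0 to 1); they miss things now and then, are a little off and sometimes report something else, mostly with a low value. They report only what shows in the picture. A call takes as long as a camera call. They do not tell look-alikes from the thing itself.
- robot.find_in(picture, name): "at" ([column, row] in pixels, amid what is visible of it).
- robot.tip_of(picture, name): "at" ([column, row] in pixels: a listed point, or the origin of a listed thing).
The state is a dict: "time": time; "qpos": joint angles; "qvel": joint speeds; "joint_efforts": joint torques, N m; "tool_pos": TCP position; "tool_rot": TCP orientation; "contact_force": force on the tool from outside, world axes, zero at the start; "torque": the same for the moment, N m; "opening": finger opening in m; "grip_force": force on a finger pad.
Only numpy, scipy, OpenCV 4.12 (cv2) and the standard library are available. Lean on these libraries where they do the work, as an engineer would, in place of code of your own. Each camera call takes 0.05 s, during which the arm holds its last target. There are 200 camera calls.

## Working session

There is one attempt and no reset: what is moved stays moved. The work goes in short steps, Python scripts to look and compute and a tool call to move; the robot and the scene stay as the last step left them, time stands still between calls to the robot, and variables do not carry over. Pictures are saved under pics/ and viewed, at most 10 in all, crops included, and the job is handed in when it is done.

Besides the shell and the picture viewer there is one more tool, called after "Request:" as name(argument=value, ...) on one line, values as JSON. carry_out: Moves the arm, as the interface text tells. Its arguments: {"type":"object","properties":{"commands":{"type":"array"},"newtons":{"type":"number"}},"required":["commands"]}

```bash
mkdir -p pics; cat > h.py <<'E'
import numpy as np, cv2
from cell import robot
def ray(p,uv):
    V=np.array(p["view"]); R=V[:3,:3]; o=-R.T@V[:3,3]
    d=np.array([(uv[0]-p["cx"])/p["fx"],-(uv[1]-p["cy"])/p["fy"],-1.]); return o,R.T@d
def atz(p,uv,z):
    o,d=ray(p,uv); return o+d*(z-o[2])/d[2]
def pix(p,X):
    V=np.array(p["view"]); c=V[:3,:3]@np.array(X)+V[:3,3]
    return np.array([p["cx"]+p["fx"]*c[0]/-c[2],p["cy"]-p["fy"]*c[1]/-c[2]])
def save(p,n): cv2.imwrite("pics/"+n,np.ascontiguousarray(p["pixels"][:,:,::-1]))
E
python3 - <<'E'
from h import *
Z=dict(knob_grip=.104,plunger_top=.076,knob=.047,changer=0)
for c in("top","scene"):
    p=robot.read_camera(c); save(p,c+".png"); print(c,[k for k in p if k not in("pixels","view")], (-np.array(p["view"])[:3,:3].T@np.array(p["view"])[:3,3]).round(3))
    for n,z in Z.items():
        for r in robot.tip_of(p,n)[:4]: print(n,round(r["p"],2),np.round(r["at"],1),atz(p,r["at"],z).round(4))
E
```

```text
top ['fx', 'fy', 'cx', 'cy', 'shot'] [0.038 0.07  1.545]
knob_grip 0.98 [350.5 208.2] [ 0.4844 -0.2188  0.104 ]
knob_grip 0.66 [480.1 186.6] [ 0.4179 -0.6642  0.104 ]
plunger_top 0.43 [224.  249.9] [0.4883 0.2181 0.076 ]
knob 0.74 [343.1 218.1] [ 0.4763 -0.1936  0.047 ]
knob 0.71 [477.  191.9] [ 0.4181 -0.6739  0.047 ]
changer 0.92 [471.8 196.4] [ 0.4201 -0.6716  0.    ]
changer 0.81 [345.6 216.2] [ 0.4939 -0.2127  0.    ]
scene ['fx', 'fy', 'cx', 'cy', 'shot'] [-0.134 -1.514  1.245]
knob_grip 0.67 [350.7 312.4] [ 0.4051 -0.7051  0.104 ]
knob_grip 0.55 [301.7 212.3] [ 0.485  -0.2145  0.104 ]
plunger_top 0.62 [259.6 163.5] [0.4874 0.208  0.076 ]
plunger_top 0.5 [271.8 174.7] [0.5002 0.1037 0.076 ]
plunger_top 0.26 [320.8 186.1] [ 0.6451 -0.0638  0.076 ]
knob 0.87 [300.7 227.2] [ 0.4731 -0.2285  0.047 ]
knob 0.71 [348.8 319.4] [ 0.413  -0.6854  0.047 ]
changer 0.89 [348.7 325.1] [ 0.4228 -0.6721  0.    ]
changer 0.75 [304.2 237. ] [ 0.4835 -0.236   0.    ]
```

View pics/top.png

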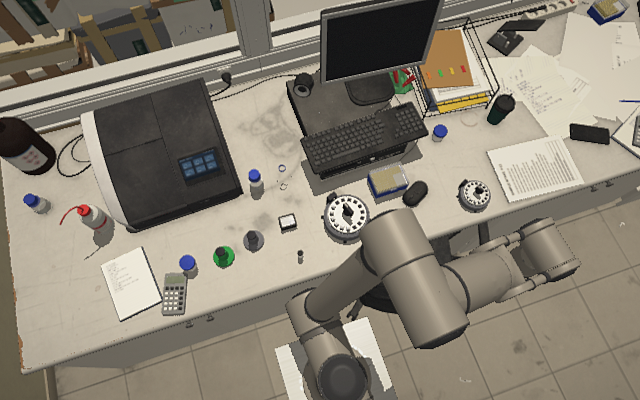

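View pics/scene.png

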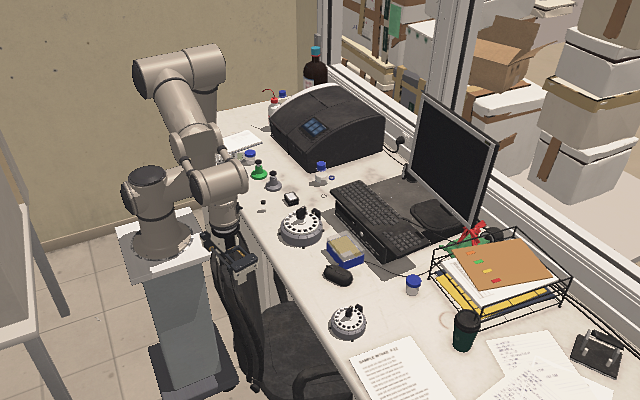

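The larger changer is at top (347,217) / scene (301,228); the smaller look-alike is at top (475,194). The grey plunger is at top (253,240) / scene (272,178) and the green look-alike at top (224,257). I'll confirm this in one crop.

```bash
python3 - <<'E'
from h import *
p=robot.read_camera("top"); I=p["pixels"][:,:,::-1]
a=cv2.resize(I[180:280,205:405],None,fx=4,fy=4,interpolation=cv2.INTER_CUBIC)[:400]
q=robot.read_camera("scene"); J=q["pixels"][:,:,::-1]
b=cv2.resize(J[150:250,235:335],None,fx=4,fy=4,interpolation=cv2.INTER_CUBIC)
cv2.imwrite("pics/c1.png",a); cv2.imwrite("pics/c2.png",b)
for c in (p,q):
  print(pix(c,[.4844,-.2188,.104]), [pix(c,[.49,.1,z]).round(1) for z in (0,.076)])
  for n in ("plunger_top","vial_0","cell_box","bottle_100","flask_100","sample_pot_0","tip_box"):
    print(n,[(round(r["p"],2),np.round(r["at"]),atz(c,r["at"],.03).round(3)) for r in robot.find_in(c,n)[:3]])
E
```

```text
[350.50689204 208.2028027 ] [array([261. , 244.4]), array([258.7, 238.4])]
plunger_top [(0.59, array([222., 250.]), array([0.503, 0.23 , 0.03 ]))]
vial_0 [(0.58, array([300., 252.]), array([ 0.414, -0.019,  0.03 ]))]
cell_box [(0.53, array([251., 182.]), array([0.713, 0.071, 0.03 ])), (0.48, array([290., 223.]), array([ 0.523, -0.015,  0.03 ]))]
bottle_100 [(0.83, array([252., 183.]), array([0.709, 0.066, 0.03 ]))]
flask_100 []
sample_pot_0 [(0.56, array([188., 264.]), array([0.494, 0.349, 0.03 ])), (0.28, array([387., 177.]), array([ 0.577, -0.401,  0.03 ]))]
tip_box [(0.9, array([389., 179.]), array([ 0.569, -0.402,  0.03 ]))]
[302.06339245 212.99638681] [array([270.8, 190.4]), array([269.9, 175.8])]
plunger_top [(0.71, array([302., 223.]), array([ 0.497, -0.191,  0.03 ]))]
vial_0 [(0.49, array([260., 202.]), array([0.405, 0.007, 0.03 ]))]
cell_box [(0.45, array([294., 199.]), array([ 0.534, -0.039,  0.03 ]))]
bottle_100 [(0.75, array([321., 173.]), array([0.721, 0.079, 0.03 ]))]
flask_100 []
sample_pot_0 [(0.59, array([252., 156.]), array([0.503, 0.347, 0.03 ]))]
tip_box [(0.58, array([345., 251.]), array([ 0.565, -0.401,  0.03 ]))]
```

View pics/c1.png

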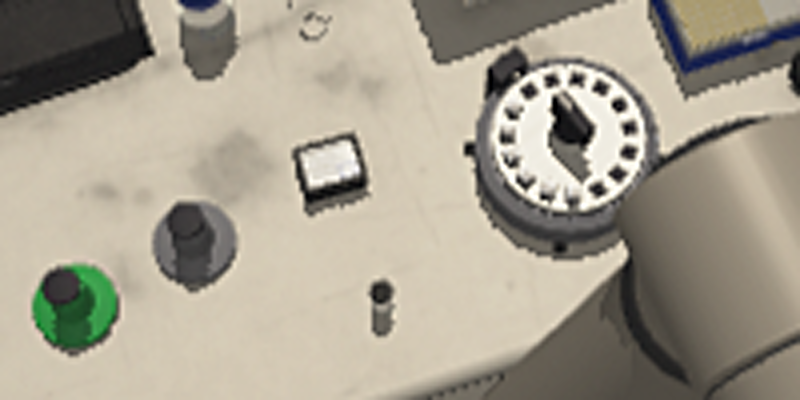

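View pics/c2.png

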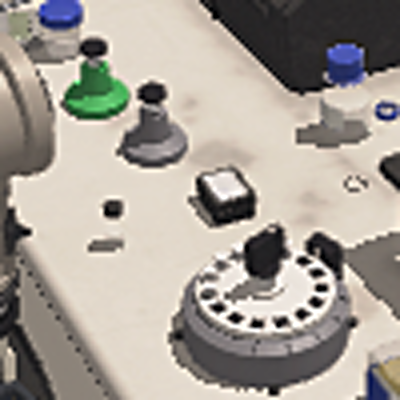

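The crops confirm it: the big changer with its reading head is at top (347,214), the grey plunger's head at top (252,233) / scene (273,173), and the green look-alike stays out of it. Next I'll refine with segmentation and an overlay.

```bash
python3 - <<'E'
from h import *
P={c:robot.read_camera(c) for c in("top","scene")}
roi={"top":dict(w=(322,190,372,242),k=(340,196,357,222),h=(325,190,338,205),g=(244,228,258,240)),
     "scene":dict(w=(276,205,326,242),k=(294,203,308,222),h=(310,206,322,220),g=(267,168,280,178))}
def comp(p,r,f):
    x0,y0,x1,y1=r; m=f(p["pixels"][y0:y1,x0:x1].astype(int)).astype(np.uint8)
    n,l,s,c=cv2.connectedComponentsWithStats(m); i=1+np.argmax(s[1:,4]); ys,xs=np.where(l==i)
    return np.c_[xs+x0,ys+y0].astype(np.float32)
for c,p in P.items():
    r=roi[c]
    w=comp(p,r["w"],lambda I:I.min(2)>175); e=cv2.fitEllipse(cv2.convexHull(w))
    print(c,"wheel",np.round(e,1) if 0 else e, atz(p,e[0],.057).round(4))
    g=comp(p,r["g"],lambda I:I.max(2)<70); print("head",len(g),g.mean(0),g.min(0),g.max(0),atz(p,g.mean(0),.072).round(4))
    k=comp(p,r["k"],lambda I:I.max(2)<70); h=comp(p,r["h"],lambda I:I.max(2)<70)
    print("knob",len(k),k.mean(0),atz(p,k.mean(0),.1).round(4),"rhead",len(h),h.mean(0),h.min(0),h.max(0),atz(p,h.mean(0),.05).round(4))
ax=np.array([.484,-.2165]); th=np.deg2rad(30)
def over(p,I,s,o,ax,th):
    def L(X,col): cv2.polylines(I,[np.int32([(pix(p,x)-o+.5)*s for x in X])],True,col,1)
    t=np.linspace(0,2*np.pi,60)
    for r,z,col in((.066,.057,(0,0,255)),(.08,0,(255,0,0)),(.08,.03,(255,0,0))): L([[ax[0]+r*np.cos(a),ax[1]+r*np.sin(a),z] for a in t],col)
    R=np.array([[np.cos(th),-np.sin(th)],[np.sin(th),np.cos(th)]])
    for z in(.086,.12): L([[*(ax+R@[x,y]),z] for x,y in((.022,.007),(.022,-.007),(-.022,-.007),(-.022,.007))],(0,255,0))
    L([[*(ax+R@[.092,0]),.064],[*(ax+R@[.06,0]),.064]],(0,255,255))
    L([[ .505+.016*np.cos(a),.108+.016*np.sin(a),.076] for a in t],(255,0,255))
out=[]
for c,o in(("top",(240,180)),("scene",(240,150))):
    I=P[c]["pixels"][:,:,::-1][o[1]:o[1]+95,o[0]:o[0]+135].copy(); I=cv2.resize(I,None,fx=5.9,fy=5.9,interpolation=cv2.INTER_CUBIC)
    I=I[:,:]; over(P[c],I,5.9,np.array(o),ax,th); out.append(I)
cv2.imwrite("pics/o1.png",out[0][:560,:790])
E
```

```text
top wheel ((346.72857666015625, 213.89071655273438), (36.061527252197266, 38.01662063598633), 103.80606842041016) [ 0.4837 -0.2088  0.057 ]
head 76 [251.52632 235.5658 ] [247. 231.] [257. 239.] [0.5079 0.1199 0.072 ]
knob 80 [347.025  210.7125] [ 0.481  -0.2055  0.1   ] rhead 64 [330.9375  197.71875] [327. 192.] [336. 203.] [ 0.5591 -0.1783  0.05  ]
scene wheel ((290.5074462890625, 219.37461853027344), (37.872032165527344, 73.88518524169922), 70.69943237304688) [ 0.4538 -0.1803  0.057 ]
head 26 [272.5 173. ] [270. 171.] [275. 175.] [0.5101 0.1197 0.072 ]
knob 100 [300.77 213.06] [ 0.4821 -0.2124  0.1   ] rhead 50 [316.28 212.62] [312. 208.] [320. 219.] [ 0.5638 -0.1806  0.05  ]
```

View pics/o1.png

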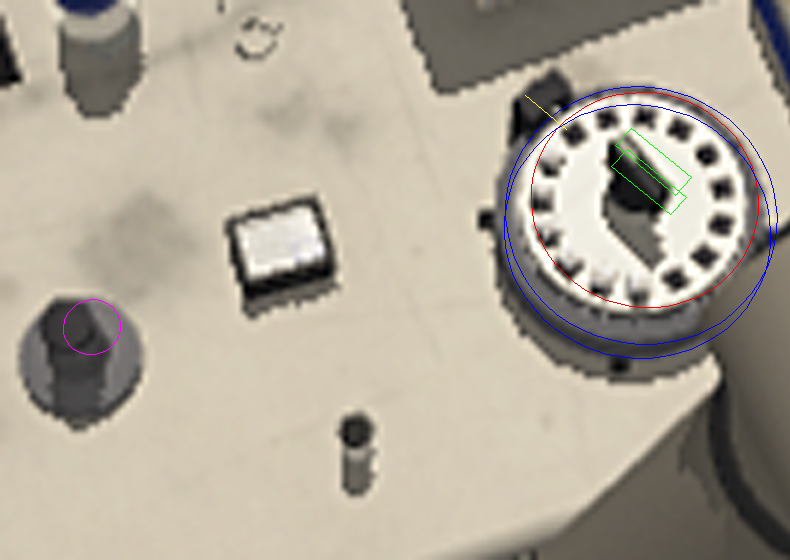

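```bash
python3 - <<'E'
from h import *
from scipy.optimize import differential_evolution as DE
S=8
P={c:robot.read_camera(c) for c in("top","scene")}
win={"k":{"top":(337,198,360,218),"scene":(291,201,312,222)},"g":{"top":(244,227,260,240),"scene":(266,167,280,179)}}
def dark(p,r):
    x0,y0,x1,y1=r; I=p["pixels"][y0:y1,x0:x1].max(2).astype(np.float32)
    return cv2.resize(I,None,fx=S,fy=S,interpolation=cv2.INTER_CUBIC)
def ren(p,r,X):
    m=np.zeros(((r[3]-r[1])*S,(r[2]-r[0])*S),np.uint8)
    q=np.array([(pix(p,x)-r[:2]+.5)*S for x in X],np.float32)
    cv2.fillConvexPoly(m,cv2.convexHull(q.astype(np.int32)),1); return m
def fit(key,shape,b,cams,t):
    D={c:dark(P[c],win[key][c])<t for c in cams}
    def f(v):
        s=0
        for c in cams:
            m=ren(P[c],win[key][c],shape(v))>0; s+=1-(m&D[c]).sum()/max(1,(m|D[c]).sum())
        return s
    r=DE(f,b,seed=1,maxiter=60,popsize=12,polish=False); return r.x.round(4),round(r.fun,3)
def bar(v):
    c,s=np.cos(v[2]),np.sin(v[2])
    return [[v[0]+c*x-s*y,v[1]+s*x+c*y,z] for x in(-.022,.022) for y in(-.007,.007) for z in(.086,.12)]
t=np.linspace(0,6.28,24)
def disc(v): return [[v[0]+.016*np.cos(a),v[1]+.016*np.sin(a),z] for a in t for z in(.068,.076)]
for th in(70,95):
  for cams in(["top"],["scene"],["top","scene"]):
    print(th,cams,fit("k",bar,[(.46,.51),(-.24,-.19),(-.3,1.3)],cams,th),fit("g",disc,[(.48,.54),(.09,.14)],cams,th))
o=robot.observe(); print({k:np.round(o[k],3) for k in("time","qpos","tool_pos","tool_rot","contact_force","opening")})
E
```

```text
70 ['top'] (array([ 0.4794, -0.204 ,  0.574 ]), np.float64(0.459)) (array([0.5077, 0.1211]), np.float64(0.142))
70 ['scene'] (array([ 0.4818, -0.214 ,  0.4984]), np.float64(0.4)) (array([0.5083, 0.121 ]), np.float64(0.385))
70 ['top', 'scene'] (array([ 0.4829, -0.2065,  0.3216]), np.float64(0.994)) (array([0.5074, 0.1204]), np.float64(0.533))
95 ['top'] (array([ 0.4797, -0.2035,  0.5737]), np.float64(0.478)) (array([0.5086, 0.1209]), np.float64(0.143))
95 ['scene'] (array([ 0.482 , -0.2137,  0.4531]), np.float64(0.403)) (array([0.5103, 0.1187]), np.float64(0.351))
95 ['top', 'scene'] (array([ 0.4838, -0.2071,  0.3055]), np.float64(0.994)) (array([0.5088, 0.1208]), np.float64(0.502))
{'time': np.float64(1.5), 'qpos': array([-1.491,  0.342,  1.524,  0.   ,  1.275, -0.146]), 'tool_pos': array([ 0.118, -0.512,  0.244]), 'tool_rot': array([3.142, 0.   , 0.226]), 'contact_force': array([-0.148,  0.307,  1.159]), 'opening': np.float64(0.092)}
```

Plunger is at (0.508, 0.1205) and agrees in both views. The knob is about (0.482, -0.208), bar at roughly 0.45 rad, to be refined later. Moving over the plunger with the jaws closing.

Request:
carry_out(commands=[[[0.0326,-0.0331,0],0,0],[[0.0326,-0.0331,0],0,0],[[0.0326,-0.0331,0],0,0],[[0.0326,-0.0331,0],0,0],[[0.0326,-0.0331,0],0,0],[[0.0326,-0.0331,0],0,0],[[0.0326,-0.0331,0],0,0],[[0.0326,-0.0331,0],0,0],[[0.0326,-0.0331,0],0,0],[[0.0326,-0.0331,0],0,0],[[0.0326,-0.0331,0.01],0,0],[[0.0326,-0.0331,0.01],0,0],[[0.0326,-0.0331,0.01],0,0],[[0.0326,-0.0331,0.01],0,0],[[0.0326,-0.0331,0.01],0,0],[[0.0326,-0.0331,0.01],0,0],[[0,0,0],0,0],[[0,0,0],0,0]], newtons=40)

```text
time: 3.75
tool_pos: [0.507, 0.1211, 0.1835]
tool_rot: [3.141, 0.001, 0.226]
contact_force: [0.0, 0.4, 0.2]
opening: 0.0002
grip_force: 0.0
```

Request:
carry_out(commands=[[[0.001,0,0.026],0,0],[[0,0,0.026],0,0],[[0,0,0.024],0,0],[[0,0,0],0,0]])

```text
time: 4.25
tool_pos: [0.507, 0.1203, 0.1069]
tool_rot: [-3.141, 0.003, 0.224]
contact_force: [0.3, 0.2, 0.5]
opening: 0.0004
grip_force: 0.0
```

```bash
python3 - <<'E'
from h import *
o=robot.observe(); print(o["tool_pos"].round(4) if hasattr(o["tool_pos"],"round") else o["tool_pos"])
t=cv2.resize(robot.read_camera("top")["pixels"][180:280,205:405,::-1],None,fx=4,fy=4,interpolation=cv2.INTER_CUBIC)
p=robot.read_camera("scene"); a=p["pixels"][125:200,225:325,::-1]
b=p["pixels"][185:260,265,None] if 0 else p["pixels"][180:255,265:365,::-1]
r=cv2.resize(np.hstack([a,b]),None,fx=4,fy=4,interpolation=cv2.INTER_CUBIC)
cv2.imwrite("pics/d1.png",np.vstack([t,r])[:,:,:][:700] if 0 else cv2.resize(np.vstack([t,r]),(685,600)))
E
```

```text
[0.507  0.1203 0.1069]
```

View pics/d1.png

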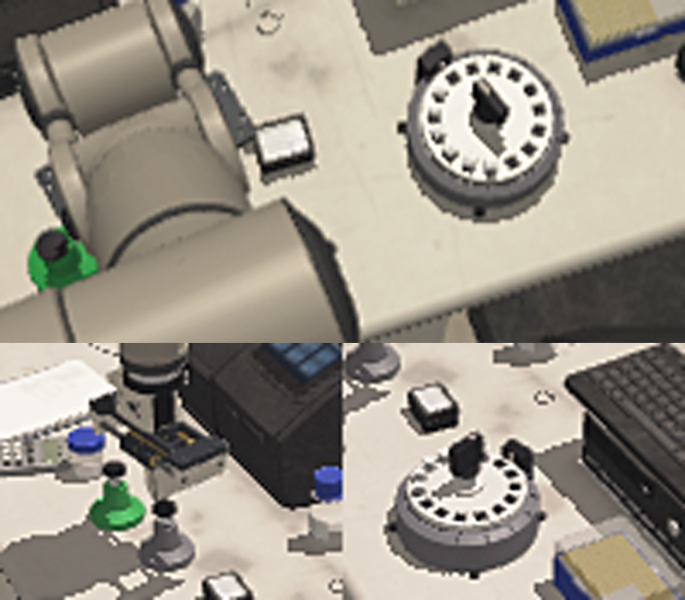

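The tool stands above the grey plunger (scene crop about (165,507)), and the changer is now in full view. Pressing down next.

Request:
carry_out(commands=[[[0,0,0.007],0,0],[[0,0,0.006],0,0],[[0,0,0.004],0,0],[[0,0,0.004],0,0],[[0,0,0.003],0,0],[[0,0,0],0,0]])

```text
time: 5.1
tool_pos: [0.5084, 0.1214, 0.0838]
tool_rot: [3.141, -0.0, 0.226]
contact_force: [-1.6, -0.8, 6.2]
opening: 0.0003
grip_force: 3.0
```

Request:
carry_out(commands=[[[0,0,0.002],0,0],[[0,0,0.002],0,0],[[0,0,0.001],0,0],[[0,0,0],0,0],[[0,0,0],0,0]])

```text
time: 5.72
tool_pos: [0.5085, 0.1214, 0.081]
tool_rot: [3.141, -0.002, 0.226]
contact_force: [-7.3, -1.3, 24.1]
opening: 0.0006
grip_force: 12.0
```

The force jumped to 24 N at 12 mm of travel, so it is on the stop. Pausing there, then lifting.

Request:
carry_out(commands=[[[0,0,0],0,0],[[0,0,0],0,0],[[0,0,0],0,0],[[0,0,0],0,0],[[0,0,-0.006],0,0],[[0,0,-0.006],0,0],[[0,0,-0.01],0,0],[[0,0,-0.02],0,0],[[0,0,-0.03],0,0],[[0,0,-0.04],0,0],[[0,0,0],0,0]])

```text
time: 7.1
tool_pos: [0.5099, 0.1218, 0.1936]
tool_rot: [3.141, -0.006, 0.226]
contact_force: [0.7, 0.3, -0.2]
opening: 0.0006
grip_force: 0.0
```

```bash
python3 - <<'E'
from h import *
from scipy.optimize import differential_evolution as DE
P={c:robot.read_camera(c) for c in("top","scene")}
# wheel axis: white top disc incl. cells, filled hull
for c,r in(("top",(322,190,378,242)),("scene",(272,205,330,242))):
    p=P[c]; x0,y0,x1,y1=r; m=(p["pixels"][y0:y1,x0:x1].min(2)>150).astype(np.uint8)
    hsv=cv2.cvtColor(np.ascontiguousarray(p["pixels"][y0:y1,x0:x1]),cv2.COLOR_RGB2HSV); m&=(hsv[...,1]<25).astype(np.uint8)
    n,l,s,_=cv2.connectedComponentsWithStats(m); l0=1+np.argmax(s[1:,4]); ys,xs=np.where(l==l0)
    h=cv2.convexHull(np.c_[xs+x0,ys+y0].astype(np.int32))[:,0]
    X=np.array([atz(p,q,.057)[:2] for q in h]); A=np.c_[2*X,np.ones(len(X))]; v=np.linalg.lstsq(A,(X**2).sum(1),rcond=None)[0]
    print(c,v[:2].round(4),"r",np.sqrt(v[2]+v[0]**2+v[1]**2).round(4),len(h))
    print([(n,round(q["p"],2),atz(p,q["at"],z).round(4)) for n,z in(("knob_grip",.104),("knob",.047),("changer",0)) for q in robot.tip_of(p,n)[:2]])
p=P["scene"]; print(pix(p,[.508,.1205,.076]))
a=cv2.resize(p["pixels"][145:195,245:295,::-1],(400,400),interpolation=cv2.INTER_CUBIC); b=cv2.resize(P["top"]["pixels"][188:238,322:372,::-1],(400,400),interpolation=cv2.INTER_CUBIC)
cv2.imwrite("pics/e1.png",np.hstack([a,b]))
E
```

```text
top [ 0.4859 -0.2085] r 0.0648 23
[('knob_grip', 0.95, array([ 0.4795, -0.2078,  0.104 ])), ('knob_grip', 0.65, array([ 0.416 , -0.6618,  0.104 ])), ('knob', 0.61, array([ 0.4247, -0.6615,  0.047 ])), ('knob', 0.58, array([ 0.4718, -0.2048,  0.047 ])), ('changer', 0.92, array([ 0.4236, -0.676 ,  0.    ])), ('changer', 0.6, array([ 0.4944, -0.2148,  0.    ]))]
scene [ 0.4842 -0.2092] r 0.0646 20
[('knob_grip', 0.84, array([ 0.4065, -0.6922,  0.104 ])), ('knob_grip', 0.66, array([ 0.4801, -0.2119,  0.104 ])), ('knob', 0.94, array([ 0.416 , -0.6767,  0.047 ])), ('changer', 0.64, array([ 0.4893, -0.2312,  0.    ])), ('changer', 0.6, array([ 0.4312, -0.6782,  0.    ]))]
[271.92652527 172.25050311]
```

View pics/e1.png

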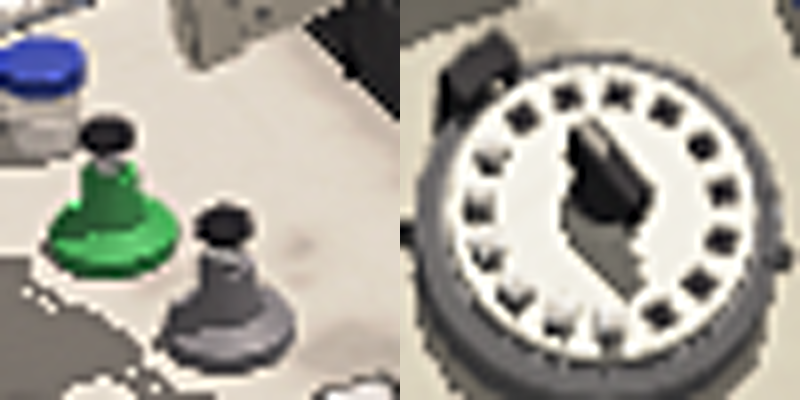

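The plunger is fully up again (crop (222,228)), and the bar and wheel cells are clearly visible. Next, the bar angle from the bar edges and from the cell ring, which is 24° periodic.

```bash
python3 - <<'E'
from h import *
p=robot.read_camera("top"); f=lambda x,y,z: atz(p,((x-400)/8+322-.5,y/8+188-.5),z)[:2]
for a,b in(((590,125),(645,190)),((605,122),(655,180)),((572,135),(625,190))): d=f(*a,.12)-f(*b,.12); print(np.arctan2(d[1],d[0]).round(3),np.hypot(*d).round(4))
ax=np.array([.4845,-.2088])
c=[(522,115),(568,95),(618,95),(665,108),(703,146),(722,190),(722,240),(700,283),(660,315)]
for z in(.058,.064,.07):
    v=np.array([f(*q,z) for q in c]); A=np.c_[2*v,np.ones(len(v))]; s=np.linalg.lstsq(A,(v**2).sum(1),rcond=None)[0]
    d=v-s[:2]; a=np.degrees(np.arctan2(d[:,1],d[:,0])); print(z,s[:2].round(4),np.hypot(*d.T).round(3),a.round(1),(a%24).round(1), np.degrees(np.angle(np.exp(1j*np.radians(a*15)).mean())/15).round(2)%24)
for z in(.05,.064): 
    q=f(480,75,z)-ax; print("rhead",q.round(3),np.arctan2(q[1],q[0]).round(3))
I=p["pixels"][188:238,322:372]
E
```

```text
0.332 0.0358
0.341 0.0322
0.4 0.032
0.058 [ 0.4848 -0.2084] [0.054 0.053 0.053 0.054 0.053 0.053 0.053 0.053 0.053] [  19.    -4.9  -28.5  -51.1  -76.3  -99.5 -124.  -147.4 -171.8] [19.  19.1 19.5 20.9 19.7 20.5 20.  20.6 20.2] 19.95
0.064 [ 0.483  -0.2073] [0.053 0.053 0.052 0.054 0.053 0.053 0.053 0.053 0.053] [  19.    -4.9  -28.5  -51.1  -76.3  -99.5 -124.  -147.4 -171.8] [19.  19.1 19.5 20.9 19.7 20.5 20.  20.6 20.2] 19.95
0.07 [ 0.4812 -0.2062] [0.053 0.053 0.052 0.054 0.053 0.053 0.053 0.053 0.053] [  19.    -4.9  -28.5  -51.1  -76.3  -99.5 -124.  -147.4 -171.8] [19.  19.1 19.5 20.9 19.7 20.5 20.  20.6 20.2] 19.95
rhead [0.077 0.028] 0.344
rhead [0.072 0.03 ] 0.394
```

Bar angle is about 0.348 rad (cell ring 19.95°, bar edges and reading head agree) and the axis is about (0.4845, -0.2086). Moving over the knob.

Request:
carry_out(commands=[[[-0.0109,0.0351,0],0,0.7],[[-0.0109,0.0351,0],0,0.7],[[-0.0109,0.0351,0],0,0.7],[[-0.0109,0.0351,0],0,0.7],[[-0.0109,0.0351,0],0,0.7],[[-0.0109,0.0351,0],0,0.7],[[-0.0109,0.0351,0],0,0.7],[[-0.0109,0.0351,0],0,0.7],[[-0.0109,0.0351,0],0,0.7],[[0,0,0],-0.122,0.7],[[0,0,0],0,0.7],[[0,0,0],0,0.7]])

```text
time: 9.05
tool_pos: [0.4834, -0.208, 0.1906]
tool_rot: [-3.141, 0.0, 0.346]
contact_force: [0.2, -0.3, -0.1]
opening: 0.0642
grip_force: 0.0
```

Request:
carry_out(commands=[[[0.001,0,0.02],0,0.7],[[0,0,0.02],0,0.7],[[0,0,0.02],0,0.7],[[0,0,0.015],0,0.7],[[0,0,0.0125],0,0.7],[[0,0,0],0,0.4],[[0,0,0],0,0.3]])

```text
time: 9.93
tool_pos: [0.4848, -0.2082, 0.1037]
tool_rot: [3.141, -0.001, 0.348]
contact_force: [-0.1, -0.9, -0.2]
opening: 0.0486
grip_force: 0.0
```

```bash
python3 - <<'E'
from h import *
p=robot.read_camera("scene"); cv2.imwrite("pics/f1.png",cv2.resize(p["pixels"][170:250,250:350,::-1],(750,600),interpolation=cv2.INTER_CUBIC))
E
```

```text
(no output)
```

View pics/f1.png

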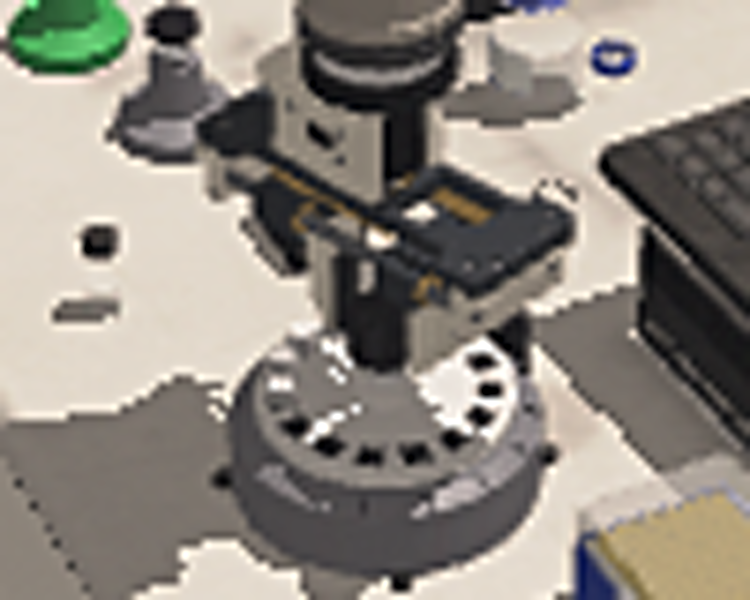

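The fingers straddle the bar, above the wheel. Closing.

Request:
carry_out(commands=[[[0,0,0.001],0,0.1],[[0,0,0],0,0],[[0,0,0],0,0],[[0,0,0],0,0],[[0,0,0],0,0]], newtons=45)

```text
time: 10.6
tool_pos: [0.4844, -0.2068, 0.1032]
tool_rot: [-3.14, -0.001, 0.348]
contact_force: [-1.2, 7.7, 9.8]
opening: 0.0141
grip_force: 47.2
```

```bash
python3 -c "
from cell import robot
o=robot.observe();print(o['torque'],o['tool_rot'],o['qpos'])"
```

```text
[1.07615334 0.20737841 0.06619658] [-3.14022864e+00 -7.80851309e-04  3.47807664e-01] [-0.54988764  0.501046    1.70468322  0.00181374  0.93644394  0.67202515]
```

Request:
carry_out(commands=[[[0,-0.0015,0],0,0],[[0,0,0],0,0],[[0,0,0],0.07,0],[[0,0,0],0.07,0],[[0,0,0],0.07,0],[[0,0,0],0.07,0],[[0,0,0],0.07,0],[[0,0,0],0.07,0],[[0,0,0],0,0],[[0,0,0],0,0]])

```text
time: 11.85
tool_pos: [0.4843, -0.2064, 0.1032]
tool_rot: [3.142, -0.001, -0.072]
contact_force: [-0.8, 2.1, 8.0]
opening: 0.0142
grip_force: 47.5
```

```bash
python3 -c "
from cell import robot
o=robot.observe();print(o['torque'],o['tool_rot'],o['qpos'])"
```

```text
[0.56571711 0.1690944  0.03898613] [ 3.14156485e+00 -1.39123015e-03 -7.23580530e-02] [-5.48906603e-01  5.00007527e-01  1.70664773e+00  7.63199611e-04
  9.33688561e-01  1.09379417e+00]
```

Request:
carry_out(commands=[[[0,0,0],0.07,0],[[0,0,0],0.07,0],[[0,0,0],0.07,0],[[0,0,0],0.07,0],[[0,0,0],0.07,0],[[0,0,0],0.07,0],[[0,0,0],0.07,0],[[0,0,0],0.07,0],[[0,0,0],0.07,0],[[0,0,0],0.07,0],[[0,0,0],0.07,0],[[0,0,0],0.067,0],[[0,0,0],0,0],[[0,0,0],0,0],[[0,0,0],0,0],[[0,0,0],0,0]])

```text
time: 13.85
tool_pos: [0.4845, -0.206, 0.1032]
tool_rot: [-3.14, -0.001, -0.909]
contact_force: [1.8, 5.0, 6.1]
opening: 0.0138
grip_force: 47.5
```

```bash
python3 - <<'E'
from h import *
o=robot.observe();print(o['torque'],o['tool_rot'],o['qvel'])
p=robot.read_camera("scene"); a=cv2.resize(p["pixels"][170:250,240:340,::-1],(500,400),interpolation=cv2.INTER_CUBIC)
b=cv2.resize(robot.read_camera("top")["pixels"][180:260,320:380,::-1],(300,400),interpolation=cv2.INTER_CUBIC)
cv2.imwrite("pics/g1.png",np.hstack([a,b]))
E
```

```text
[ 0.90682327 -0.0386965  -0.04218169] [-3.13989287e+00 -7.55253505e-04 -9.09300929e-01] [ 0.00052473  0.00029459 -0.00096886  0.00019262 -0.00190328  0.00128942]
```

View pics/g1.png

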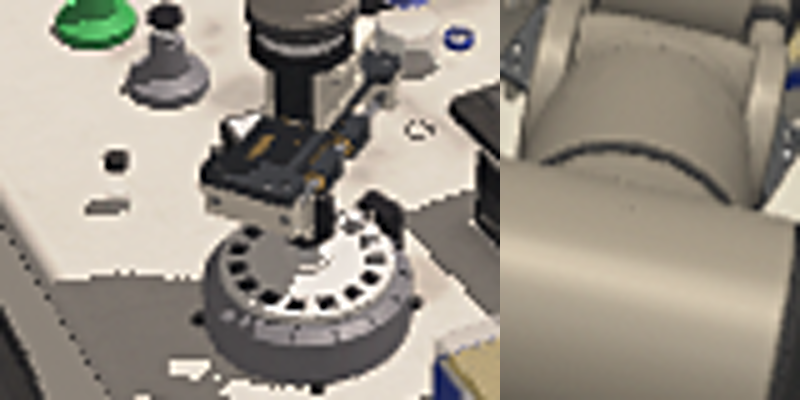

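The tool has turned 1.257 rad, the bar is held flush (14 mm opening), the residual torque is about 0.04 N m and nothing is moving. Handing in.

```bash
python3 -c "
from cell import robot
print(robot.hand_in())"
```

```text
the job is handed in; nothing more can be done
None
```

The job is handed in; its result was not reported. I pressed the grey plunger to its stop, paused and let it come back up, then turned the knob clockwise by 1.257 rad to its third stop, where it is still gripped and still.

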